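# Load a dead-load bending rig with a slotted mass and let the beam down

## Robot

A 6-joint arm with a two-finger parallel gripper is mounted at the origin on the work surface. World frame = base frame: x ahead of the robot, y to its left, z up, the work surface at z = 0. Lengths are in mm, angles in rad, forces in N, time in s.
With the tool pointing down it reaches from about 350 to 775 mm from the base axis. Payload 7.3 kg.
Tool frame: the origin (TCP) lies between the finger pads; the fingertips stand 14 mm ahead of it and the grasp point (between the pads) lies 5 mm behind it; z points along the fingers, y is the line along which they close (so a half turn about z gives the same grasp; the last joint's range is limited). The gripper opens to 92 mm and grips with 3 to 60 N. Pads are 19 mm wide; open, the fingers measure 130 mm over their backs; the gripper's body (75 mm by 190 mm) begins 47 mm behind the grasp point.
Start: joints at [-1.253, 0.342, 1.524, -0, 1.275, -0.146], TCP at [234.882, -469.546, 240.741] pointing down, gripper open.
Joint ranges: [-2.53, 2.53], [-0.77, 2.02], [0.04, 2.7], [-1, 4.14], [0.28, 2.66], [-3.11, 3.11]. Speed limits (rad/s): [2.57, 2.57, 3.14, 3.14, 3.14, 3.14].

## Interface

Orientations are given as [roll, pitch, yaw] about the fixed x, y, z axes, in that order (R = Rz(yaw) Ry(pitch) Rx(roll)).
In Python, from plant import get_obs, cams, close_job gives the robot as it stands. The module is installed in compiled form; this text tells all that it offers.
- The arm moves only by the shell command python3 -m creep 'ROWS'. ROWS is JSON, a list of rows, each an object of numbers: "hand": the opening, from 0 (shut) to 1 (fully open); "tx", "ty", "tz": the shift along the tool's x, y, z in m; "spin": the turn about the tool's z in degrees. In form: [{"hand": .., "tx": .., "ty": .., "tz": .., "spin": ..}, ...]. A call has 1 to 5 rows; each row shifts and turns the commanded pose from where the row before left it, along the tool's axes as they then stand; what a row does not reach is not made up. A row lasts 1/8 s, in which the tool goes at most 62.5 mm and 10.7 degrees, less where a joint would pass 70% of its speed; a pose out of reach is approached as far as the arm can. A call is refused whole if a number of a shift passes 0.0625 or a number of a turn 10.7, either way. A call with a gripper value outside its range is refused whole. The fingers move at their own pace and stop on an object; the grip force is fixed at half the most. Time passes only in rows, so rows that do not move let the fingers close. It gives the time, the measured TCP pose, the force, the opening and the grip force at its end, in the units of the state.
- get_obs(): the state, without advancing time (a new reading comes with each control period).
- cams.capture(name): name is "scene" or "top"; returns a dict with "color" (400x640x3 uint8, red, green, blue), "K" (3x3 intrinsics, pixels), "k1" (the pictures are not rectified: a ray, as slopes to the right and down, at radius r is drawn at 1 + k1 r^2 times it, then the intrinsics apply), "R" (3x3) and "t" (3): a world point X has camera coordinates R X + t. Camera axes: x right, y down, z forward; pixel columns grow to the right and rows downward; lengths in mm; the calibration is good to about 2 mm. A picture is of the moment at which its call begins. There is no depth.
- close_job(): hands the job in; it is judged then, once.
The state is a dict: "time": time; "joint_positions": joint angles; "dq": joint speeds; "tau": joint torques, N m; "tool_pos": TCP position; "tcp_rot": TCP orientation; "contact_force": force on the tool from outside, world axes, zero at the start; "moment": the same for the moment, N m; "grip_width": finger opening in mm; "finger_force": force on a finger pad.
Only numpy, scipy, OpenCV 4.12 (cv2) and the standard library are available. Lean on these libraries where they do the work, as an engineer would, in place of code of your own. Each camera call takes 0.05 s, during which the arm holds its last target. There are 200 camera calls.

## Task

Slide the yellow slotted mass onto the stem of the rig's hanger so that it rests flat on the small steel mass already there, set down gently and with its slot at least 60 degrees round from that mass's slot, and let go of it. Then swing the red-ball arrest handle fully down so that the beam comes down onto the cast strip, leaving both masses on the hanger and everything else on the table where it is.

Things in the scene. Friction and masses are not known exactly. Their poses are not given: they have to be found in the camera images.
- yellow_mass: yellow-painted slotted mass, to be loaded: disc 66 mm diameter, 28 mm thick, about 0.6 kg, lying flat on one of the stand's three rests. A slot 13 mm wide runs from the rim to 6.5 mm past the centre, so that a stem can stand at the disc's centre. Origin: centre of its underside; z up; +x points from the centre out through the slot's mouth. Hold it across a diameter that misses the mouth
- yellow_mouth (a point): middle of the slot's mouth on the rim of the yellow mass, at (33, 0, 14) mm in its frame
- seat_mass: small bare-steel slotted mass already on the hanger: disc 54 mm diameter, 20 mm thick, 0.3 kg, slot 13 mm wide of the same form. Origin: centre of its underside (resting on the hanger's pan); +x points out through its slot's mouth; its top is 20 mm above the origin
- seat_mouth (a point): middle of the slot's mouth on the rim of the small steel mass, at (27, 0, 10) mm in its frame
- hanger: steel hanger (0.5 kg): round pan, 60 mm diameter, 14 mm thick, and an 8 mm round stem rising from its middle to the beam's end above, so nothing can be lowered over it. Hangs from a pin and swings a little when pushed. Origin on the stem's axis, 191 mm above the pan's top face; z up the stem. A gripper held upright over a mass on the stem runs into the stem: lean it back, away from it
- hanger_seat (a point): point on the axis of the hanger's stem at the top face of its pan, about 82 mm above the table; z runs up the stem, which is bare for about 180 mm above this point. The steel mass (20 mm) lies on the pan here; the yellow mass (28 mm) goes on top of it
- rig: green dead-load bending rig, fixed. Origin on the table under the hanger's stem; +x runs along the beam from the hanger to the column (at 360 mm). Steel beam 16 mm wide, 24 mm high, its middle 295 mm above the table, ending at x = -12 mm. Base plate 12 mm thick, 50 mm wide from x = 20 mm, 130 mm wide from x = 170 mm. The cast strip lies across two supports at x = 270 mm, its top 199 mm up
- arrest (a joint): swing of the arrest handle, rad: 0 = up (45 degrees above level; the eccentric holds the beam up), 1.25 = fully down (27 degrees below level; the beam has come down onto the strip, the hanger about 11 mm lower). Stiff by friction (about 0.3 N m), stays where it is left; a few newtons on the ball move it
- arrest_knob (a point): centre of the red ball, 30 mm diameter, on the end of the arrest handle, a 10 mm rod; it swings in the upright plane across the beam, on the rig's -y side, at a radius of 105 mm about arrest_pivot, about 330 mm above the table when up and about 209 mm when down. Can be pushed down from above
- arrest_pivot (a point): point on the handle's axle in the plane in which the ball swings, at (99, 0, 256) mm in the rig's frame; the axle lies along the rig's x
- stand: plywood stand for the spare masses, fixed: board 90 x 360 x 18 mm, long along its y, with three round rests 36 mm diameter, 18 mm high, 120 mm apart (at y = -120, 0, 120 mm in its frame). Origin: centre of the board's underside. Tops of the rests are 36 mm above the table
- steel_mass: spare bare-steel slotted mass on the stand, 54 mm diameter, 20 mm thick, 0.3 kg; not needed. Origin: centre of its underside
- grey_mass: spare grey slotted mass on the stand, 74 mm diameter, 32 mm thick, 0.9 kg; not needed. Origin: centre of its underside
- clamp: red spring clamp lying on the table, 155 mm long, 22 mm high; not needed
- scraper: scraper with a wooden handle lying on the table, 200 mm long; not needed
- spare_strip: white cast strip lying on the table, 170 x 40 x 10 mm; not needed
- jug: open plastic mixing cup, 110 mm diameter at the rim, 130 mm high; not needed
- cast_finial: grey cast finial standing on the table, 72 mm diameter, 142 mm high; not needed
Things that resemble listed ones, but are neither listed nor needed, are in the scene too. Several things have the shape of the yellow_mass; the one meant has the colours described above.

How it is judged (in metres and radians):
On the way, in this order (a step that is already met when the one before it is completed fails the run):
1. the yellow mass rests flat on the steel mass round the stem, slot turned away, let go, with the arrest handle still up (z of yellow_mass in the frame of seat_mass between 0.016 and 0.024 m and horizontal distance between yellow_mass and hanger_seat below 0.008 m and (angle between the x axis of yellow_mass and the x axis of seat_mass, either way round above 1 rad or x of yellow_mouth in the frame of seat_mass below 0.008 m) and contact force between the fingers and yellow_mass below 0.1 N and value of joint arrest below 0.3 rad), for 0.2 s.
2. the arrest handle is fully down (value of joint arrest above 1.12 rad), for 0.2 s.
At the end, for the whole second after the job is handed in: Yellow mass flat on the steel mass (underside 16-24 mm above the steel one's, tilt under 0.12 rad), centre within 8 mm of the stem's axis, slot 57 degrees or more from the steel mass's slot; steel mass on the pan within 8 mm; arrest handle past 1.12 rad; at rest (z of yellow_mass in the frame of seat_mass between 0.016 and 0.024 m and horizontal distance between yellow_mass and hanger_seat below 0.008 m and angle between yellow_mass's own z axis and vertical below 0.12 rad and (angle between the x axis of yellow_mass and the x axis of seat_mass, either way round above 1 rad or x of yellow_mouth in the frame of seat_mass below 0.008 m) and distance between seat_mass and hanger_seat below 0.008 m and value of joint arrest above 1.12 rad and linear speed of yellow_mass below 0.05 m/s); the robot touches nothing.
It fails at once if the yellow mass is dropped or slammed onto the hanger (faster than 0.45 m/s at the stem) (distance between yellow_mass and hanger_seat below 0.08 m and horizontal distance between yellow_mass and hanger_seat below 0.02 m and linear speed of yellow_mass above 0.45 m/s).
It fails at once if the steel mass is knocked off the hanger (distance between seat_mass and hanger_seat above 0.025 m).
It fails at once if another thing on the table is shifted by more than 30 mm (distance of any of steel_mass, grey_mass, clamp, scraper, spare_strip, jug, cast_finial from where it was at the start of the episode above 0.03 m).
It also fails if it takes over 58 s, if anything falls off the work surface, if the arm or the gripper's body presses on something with over 40 N, if the wrist force passes 120 N, or if a joint passes its speed limit or range.

## Working session

There is one attempt and no reset: what is moved stays moved. The work goes in short steps, Python scripts to look and compute and a shell command to move; the robot and the scene stay as the last step left them, time stands still between calls to the robot, and variables do not carry over. Pictures are saved under pics/ and viewed, at most 13 in all, crops included, and the job is handed in when it is done.

```bash
mkdir -p pics
python3 - <<'E'
from plant import get_obs,cams
import cv2,pickle
for n in("scene","top"):
    c=cams.capture(n); pickle.dump(c,open(n+".pkl","wb"))
    cv2.imwrite(f"pics/{n}0.png",c["color"][:,:,::-1]); print(n,c["K"].tolist(),c["k1"],c["R"].round(4).tolist(),c["t"].round(1))
print(get_obs())
E
```

```text
scene [[508.94971287237905, 0.0, 315.7585877378289], [0.0, 508.94971287237905, 201.3478319413872], [0.0, 0.0, 1.0]] -0.14846094449681427 [[0.6967, 0.7173, -0.0068], [0.5683, -0.5577, -0.6051], [-0.4378, 0.4177, -0.7962]] [-389.8 -140.5 1913.9]
top [[495.7486809191512, 0.0, 323.1256200277201], [0.0, 495.7486809191512, 202.99251696977234], [0.0, 0.0, 1.0]] -0.05452848952855227 [[-0.0036, -1.0, -0.0003], [-0.9812, 0.0036, -0.1928], [0.1928, -0.0004, -0.9812]] [  38.   549.9 1463.6]
{'time': 0.1, 'joint_positions': array([-1.25302038e+00,  3.42645849e-01,  1.52492290e+00, -3.98735812e-05,
        1.27535646e+00, -1.45953705e-01]), 'dq': array([-1.87916603e-03, -1.25453453e-03, -2.15773539e-03, -5.03262241e-05,
       -5.84942978e-04,  6.36580555e-04]), 'tau': array([ 1.83265423e-03, -4.32003772e+01, -2.44693905e+01,  7.19611114e-02,
        5.26055612e-02, -3.62208482e-05]), 'tool_pos': array([ 234.75144803, -469.2190597 ,  240.1176741 ]), 'tcp_rot': array([-3.14026872e+00, -1.56076182e-04,  4.63741188e-01]), 'contact_force': array([-0.50860442, -0.63027565, -1.04885127]), 'moment': array([-0.0073057 ,  0.08369964, -0.00797924]), 'finger_force': 0.0, 'grip_width': 91.62358254682077}
```

View pics/scene0.png

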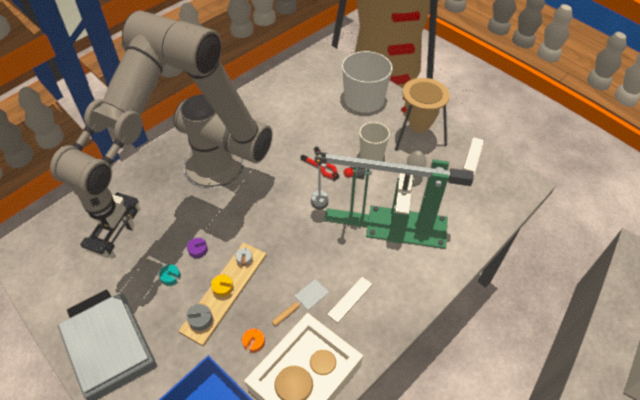

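View pics/top0.png

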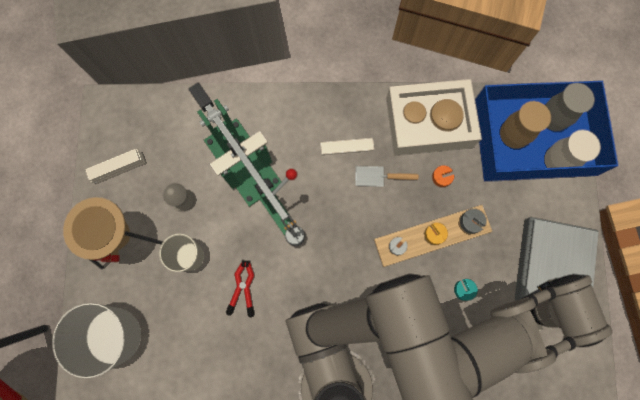

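The scene view shows the yellow mass at (222,285) on the stand and the hanger pan at (319,200). In the top view, yellow is at (437,233), the pan at (294,236) and the red ball at (291,174). Next I'll measure these points and crop in on them.

```bash
cat > h.py <<'E'
import numpy as np,cv2,pickle
from plant import get_obs,cams
def load(n): return pickle.load(open(n+".pkl","rb"))
def snap(n,p=None):
    c=cams.capture(n); pickle.dump(c,open(n+".pkl","wb")); return c
def ray(c,p):
    K=c["K"]; d=np.array([(p[0]-K[0,2])/K[0,0],(p[1]-K[1,2])/K[1,1]]); u=d.copy()
    for _ in range(20): u=d/(1+c["k1"]*(u@u))
    R=np.array(c["R"]);o=-R.T@np.array(c["t"]); v=R.T@np.array([*u,1]); return o,v/np.linalg.norm(v)
def onz(c,p,z): o,v=ray(c,p); return o+v*(z-o[2])/v[2]
def tri(a,p,b,q):
    o,v=ray(a,p);r,w=ray(b,q); s=np.linalg.lstsq(np.c_[v,-w],r-o,rcond=None)[0]
    A=o+v*s[0];B=r+w*s[1]; return (A+B)/2,np.linalg.norm(A-B)
def proj(c,X):
    q=np.array(c["R"])@np.array(X,float)+c["t"]; u=q[:2]/q[2]; u=u*(1+c["k1"]*(u@u)); return u*[c["K"][0,0],c["K"][1,1]]+[c["K"][0,2],c["K"][1,2]]
def blob(c,lo,hi,win=None):
    m=cv2.inRange(cv2.cvtColor(c["color"],cv2.COLOR_RGB2HSV),lo,hi)
    if win: k=np.zeros_like(m);k[win[1]:win[3],win[0]:win[2]]=255;m&=k
    n,l,s,ce=cv2.connectedComponentsWithStats(m); i=1+np.argmax(s[1:,4]); return ce[i],s[i],(l==i)
def crop(c,x,y,w,h,f): return cv2.resize(c["color"][y:y+h,x:x+w,::-1],None,fx=f,fy=f,interpolation=cv2.INTER_CUBIC)
E
python3 - <<'E'
from h import *
s,t=load("scene"),load("top")
a=crop(t,265,160,50,100,6);b=crop(t,410,210,50,50,6);c=crop(s,290,140,90,80,5);d=crop(s,195,260,60,50,5)
H=np.zeros((600,800,3),np.uint8)
for im,x,y in((a,0,0),(b,0+300,0)): H[y:y+im.shape[0],x:x+im.shape[1]]=im[:600]
H[300:300+300,300:300+450]=c[:300,:450] ; H[0:250,600:800]=d[:,50:250]
cv2.imwrite("pics/crop1.png",H)
for nm,lo,hi,w in(("yel",(20,150,100),(32,255,255),None),("red",(0,170,80),(6,255,255),1)):
    ct=blob(t,lo,hi,(410,210,460,260) if not w else (280,160,305,190)); cs=blob(s,lo,hi,(200,265,245,305) if not w else (340,163,360,182))
    print(nm,ct[0],ct[1],cs[0],cs[1],tri(t,ct[0],s,cs[0]),onz(t,ct[0],64))
# rig: column end of beam & hanger end, by hand
print("pan@",onz(t,(294,237),102),onz(s,(319.5,198),102))
E
```

```text
yel [434.4 225.8] [434 225   2   3   5] [221.53551913 284.68306011] [211 274  22  23 366] (array([ 471.80508044, -302.22866495,   75.12675634]), np.float64(11.635645644041295)) [ 476.51554454 -299.77025203   64.        ]
red [290.75641026 173.66666667] [286 169  10  10  78] [348.5    171.8125] [344 168  10   9  64] (array([571.62076344, 118.77338645, 333.43927151]), np.float64(3.759992149255562)) [640.20313489 135.23323432  64.        ]
pan@ [439.48066354 121.4958863  102.        ] [454.37923986 120.27959301 102.        ]
```

View pics/crop1.png

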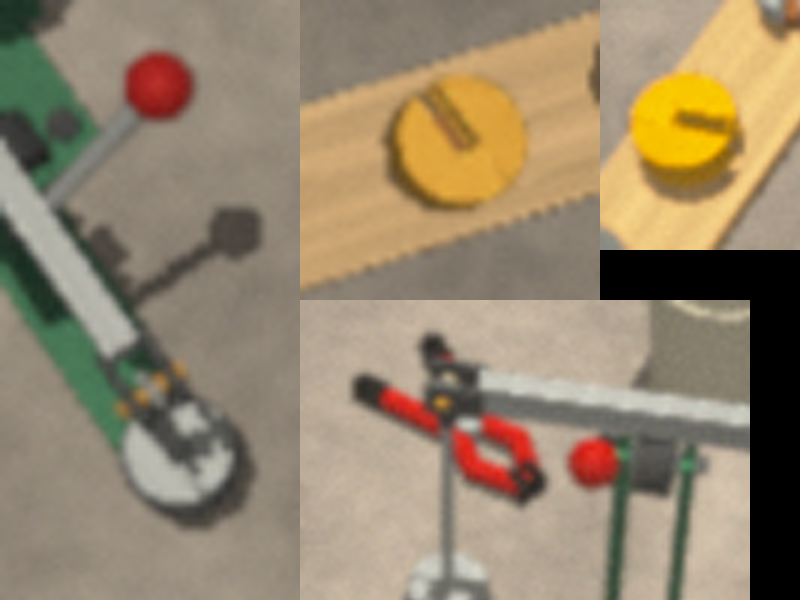

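Run:
```python
from h import *
s,t=load("scene"),load("top")
a=crop(t,279,218,32,32,12);b=crop(s,303,184,32,32,12)
cv2.imwrite("pics/crop2.png",np.hstack([a,b]))
for c,w in((t,(420,215,455,252)),(s,(205,268,240,300))):
    p,st,m=blob(c,(15,120,140) if c is t else (20,190,120),(30,255,255),w); print(p,st)
print(onz(t,(436.8,233.2),64),onz(s,(222,281.5),64), "mouth",onz(t,(431.5,225),64)-onz(t,(437,233),64))
print("head of stem",onz(t,(291,224),285))
for z in (82,102): print(proj(t,[447,121,z]),proj(s,[447,121,z]))
```

```text
[436.73316708 232.71820449] [425 222  24  23 401]
[221.63714286 284.95714286] [211 275  22  22 350]
[ 453.97030916 -306.01058811   64.        ] [ 454.76542063 -296.72668396   64.        ] mouth [24.42378755 15.56826342  0.        ]
head of stem [449.91680148 118.64853331 285.        ]
[294.57716931 235.32442129] [318.11615684 200.28082778]
[294.18834136 234.44448004] [318.09746553 196.62117458]
```

View pics/crop2.png

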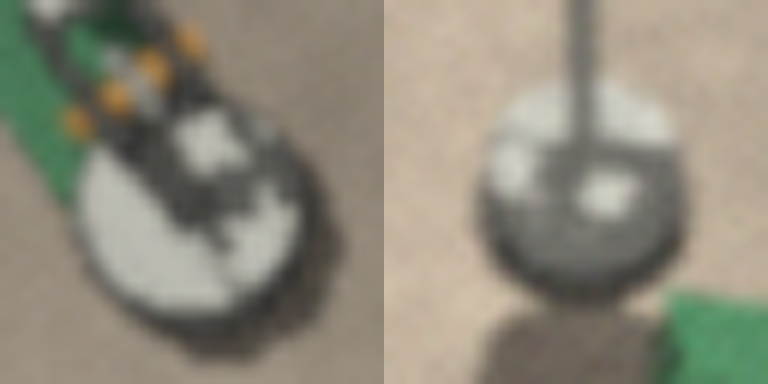

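The steel seat's top is at about (294.8,235.1) in the top view and (319.6,196.5) in the scene view, but shadows hide its slot. I'll rectify both views onto the plane of its top face.

Run:
```python
from h import *
s,t=load("scene"),load("top")
print(tri(t,(294.8,235.1),s,(319.6,196.5)),onz(t,(294.8,235.1),102),onz(s,(319.6,196.5),102))
out=[]
for c,(cx,cy) in((t,onz(t,(294.8,235.1),102)[:2]),(s,onz(s,(319.6,196.5),102)[:2])):
    g=np.linspace(-42,42,380); m=np.array([[proj(c,[cx-v,cy-u,102]) for u in g] for v in g],np.float32)
    im=cv2.remap(c["color"],m[...,0],m[...,1],cv2.INTER_CUBIC)[:,:,::-1]
    im=(255*(im/255.)**.55).astype(np.uint8); cv2.circle(im,(190,190),int(27*380/84),(0,0,255),1); out.append(im)
cv2.imwrite("pics/rect.png",np.hstack(out))
```

```text
(array([447.46207661, 122.35238016, 100.63490832]), np.float64(7.534036401403126)) [445.06369727 119.19644322 102.        ] [450.12672079 124.91133177 102.        ]
```

View pics/rect.png

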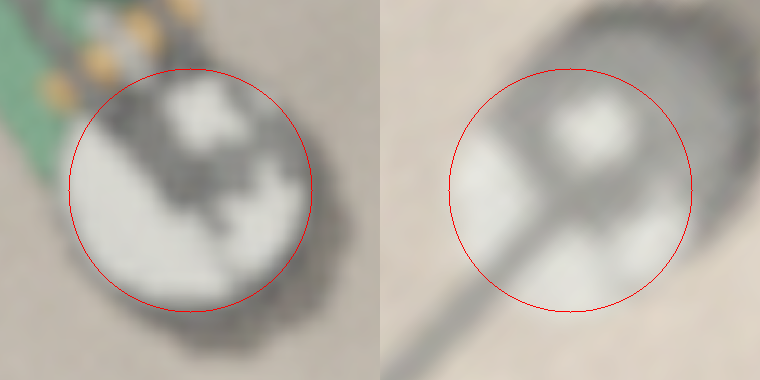

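Run:
```python
from h import *
t=load("top"); B=np.array([571.6,118.8,333.4])
G=onz(t,(304.2,198.5),0); k=(G-B)[:2]/B[2]; print("shadow/height",k,G)
S=np.array([447,122.]); e=np.array([np.cos(.63),np.sin(.63)]);n=np.array([-e[1],e[0]])
for nm,x,y,z in(("beam end low",-12,0,283),("beam end top",-12,0,307),("beam 30",30,0,283),("beam 60",60,0,283),("beam100",100,0,283),("stem 280",0,0,280),("stem 120",0,0,120)):
    P=S+e*x+n*y; q=P+k*(z-102)-S; print(nm,q.round(),"px",(190-q[1]*4.52,190-q[0]*4.52))
```

```text
shadow/height [ 0.01095712 -0.06827872] [575.25310357  96.03587607   0.        ]
beam end low [ -8. -19.] px (np.float64(277.8153948499062), np.float64(224.8631736101778))
beam end top [ -7. -21.] px (np.float64(285.22226996757934), np.float64(223.67454530865206))
beam 30 [26.  5.] px (np.float64(165.97215400214583), np.float64(71.46723143219901))
beam 60 [50. 23.] px (np.float64(86.08412482517411), np.float64(-38.101298694928744))
beam100 [83. 47.] px (np.float64(-20.433247410788226), np.float64(-184.19267219776583))
stem 280 [  2. -12.] px (np.float64(244.9343237894084), np.float64(181.18434009701744))
stem 120 [ 0. -1.] px (np.float64(195.5551563382548), np.float64(189.10852877385562))
```

The shadows account for every dark band on the steel seat except a 13 mm one pointing along the beam, at a yaw of about 40°. A yellow mouth at about 120° stays clear of that slot. The rows can't command lean, so I'll first turn the mass upright on its rest, then see whether the reach limit tilts the tool.

```bash
python3 -m creep '[{"hand":1,"tx":0.054,"ty":-0.004,"tz":0.02,"spin":-6},{"hand":1,"tx":0.055,"ty":-0.004,"tz":0.02,"spin":0},{"hand":1,"tx":0.055,"ty":-0.004,"tz":0.02,"spin":0},{"hand":1,"tx":0.055,"ty":-0.003,"tz":0.02,"spin":0},{"hand":1,"tx":0.055,"ty":-0.003,"tz":0.02,"spin":0}]'
python3 - <<'E'
from h import *
o=get_obs();print(o["tool_pos"],o["tcp_rot"])
s,t=load("scene"),load("top")
print(onz(s,(222,284.4),64),onz(t,(436.8,233.2),64),tri(s,(222,284.4),t,(436.8,233.2)))
E
```

```text
time: 0.72
tool_pos: [460.4, -310.3, 139.9]
tcp_rot: [-3.141, 0.0, 0.568]
contact_force: [-0.6, -1.1, -0.2]
grip_width: 91.6
finger_force: 0.0
[ 460.44303546 -310.31569887  139.8538907 ] [-3.14139429e+00  1.72079850e-04  5.68363157e-01]
[ 462.64003186 -302.92392839   64.        ] [ 453.97030916 -306.01058811   64.        ] (array([ 456.84136689, -304.42632332,   57.33905986]), np.float64(7.356726548565696))
```

```bash
python3 -m creep '[{"hand":1,"tx":0.001,"ty":-0.006,"tz":0.04,"spin":0},{"hand":1,"tx":0,"ty":0,"tz":0.035,"spin":0},{"hand":1,"tx":0,"ty":0,"tz":0.02,"spin":0},{"hand":0,"tx":0,"ty":0,"tz":0,"spin":0},{"hand":0,"tx":0,"ty":0,"tz":0,"spin":0}]'; python3 -m creep '[{"hand":0,"tx":0,"ty":0,"tz":0,"spin":0},{"hand":0,"tx":0,"ty":0,"tz":0,"spin":0}]'
```

```text
time: 1.35
tool_pos: [457.2, -306.4, 46.4]
tcp_rot: [3.14, -0.0, 0.568]
contact_force: [0.5, -0.4, -0.8]
grip_width: 76.4
finger_force: 0.0
time: 1.6
tool_pos: [456.9, -306.0, 46.7]
tcp_rot: [3.141, -0.0, 0.568]
contact_force: [-1.8, 2.9, 4.5]
grip_width: 65.1
finger_force: 30.0
```

```bash
python3 -m creep '[{"hand":0,"tx":0,"ty":0,"tz":-0.03,"spin":0},{"hand":0,"tx":0,"ty":0,"tz":0,"spin":-10},{"hand":0,"tx":0,"ty":0,"tz":0,"spin":-10},{"hand":0,"tx":0,"ty":0,"tz":0,"spin":-10},{"hand":0,"tx":0,"ty":0,"tz":0,"spin":-10}]'; python3 -m creep '[{"hand":0,"tx":0,"ty":0,"tz":0,"spin":-10},{"hand":0,"tx":0,"ty":0,"tz":0,"spin":-10},{"hand":0,"tx":0,"ty":0,"tz":0,"spin":-10},{"hand":0,"tx":0,"ty":0,"tz":0,"spin":-10},{"hand":0,"tx":0,"ty":0,"tz":0,"spin":-7}]';  python3 -m creep '[{"hand":0,"tx":0,"ty":0,"tz":0.02,"spin":0},{"hand":0,"tx":0,"ty":0,"tz":0.009,"spin":0},{"hand":0,"tx":0,"ty":0,"tz":0.0,"spin":0},{"hand":1,"tx":0,"ty":0,"tz":0,"spin":0},{"hand":1,"tx":0,"ty":0,"tz":0,"spin":0}]';python3 -m creep '[{"hand":1,"tx":0,"ty":0,"tz":-0.05,"spin":0},{"hand":1,"tx":0,"ty":0,"tz":-0.06,"spin":0},{"hand":1,"tx":0,"ty":0,"tz":-0.06,"spin":0}]'
```

```text
time: 2.22
tool_pos: [456.6, -305.8, 75.4]
tcp_rot: [-3.141, -0.0, 1.272]
contact_force: [-0.1, 0.2, -5.2]
grip_width: 65.6
finger_force: 30.0
time: 2.85
tool_pos: [456.6, -305.9, 75.4]
tcp_rot: [-3.141, -0.0, 2.092]
contact_force: [0.0, 0.3, -4.5]
grip_width: 65.5
finger_force: 30.0
time: 3.48
tool_pos: [457.3, -306.4, 47.3]
tcp_rot: [3.141, 0.002, 2.087]
contact_force: [0.1, -0.4, -0.2]
grip_width: 80.7
finger_force: 0.0
time: 3.85
tool_pos: [456.8, -305.9, 219.0]
tcp_rot: [3.141, 0.001, 2.087]
contact_force: [0.2, -0.6, -0.7]
grip_width: 91.6
finger_force: 0.0
```

```bash
python3 -m creep '[{"hand":1,"tx":0.044,"ty":0.025,"tz":-0.034,"spin":0},{"hand":1,"tx":0.044,"ty":0.025,"tz":-0.034,"spin":0},{"hand":1,"tx":0.044,"ty":0.025,"tz":-0.034,"spin":0},{"hand":1,"tx":0.044,"ty":0.025,"tz":-0.034,"spin":0},{"hand":1,"tx":0.044,"ty":0.025,"tz":-0.034,"spin":0}]'; python3 -m creep '[{"hand":1,"tx":0.044,"ty":0.025,"tz":-0.034,"spin":0},{"hand":1,"tx":0.044,"ty":0.025,"tz":-0.034,"spin":0},{"hand":1,"tx":0.044,"ty":0.025,"tz":-0.034,"spin":0},{"hand":1,"tx":0.06,"ty":-0.01,"tz":0,"spin":0},{"hand":1,"tx":0.06,"ty":-0.01,"tz":0,"spin":0}]'; python3 -c "
from plant import get_obs;o=get_obs();print(o['joint_positions'].round(3))"
```

```text
time: 4.47
tool_pos: [456.6, -51.3, 388.5]
tcp_rot: [3.14, 0.001, 2.087]
contact_force: [0.7, -0.3, -0.7]
grip_width: 92.1
finger_force: 0.0
time: 5.1
tool_pos: [379.4, 194.8, 489.1]
tcp_rot: [3.14, 0.0, 2.087]
contact_force: [0.3, 1.1, 0.4]
grip_width: 91.7
finger_force: 0.0
[ 0.294  0.084  1.192  0.     1.864 -0.222]
```

```bash
python3 -m creep '[{"hand":1,"tx":0.055,"ty":-0.015,"tz":0,"spin":0},{"hand":1,"tx":0.055,"ty":-0.015,"tz":0,"spin":0},{"hand":1,"tx":0.055,"ty":-0.015,"tz":0,"spin":0},{"hand":1,"tx":0.055,"ty":-0.015,"tz":0,"spin":0},{"hand":1,"tx":0.055,"ty":-0.015,"tz":0,"spin":0}]'; python3 -m creep '[{"hand":1,"tx":0.055,"ty":-0.015,"tz":0,"spin":8},{"hand":1,"tx":0.055,"ty":-0.015,"tz":0,"spin":8},{"hand":1,"tx":0.06,"ty":0,"tz":0,"spin":8},{"hand":1,"tx":0.06,"ty":0,"tz":0,"spin":8},{"hand":1,"tx":0.06,"ty":0,"tz":0,"spin":0}]'; python3 -c "
from plant import get_obs;o=get_obs();print(o['joint_positions'].round(3))"
```

```text
time: 5.72
tool_pos: [177.8, 396.4, 489.3]
tcp_rot: [3.14, -0.001, 2.087]
contact_force: [0.9, 0.5, 0.3]
grip_width: 92.2
finger_force: 0.0
time: 6.35
tool_pos: [86.6, 647.9, 490.7]
tcp_rot: [3.141, -0.001, 1.529]
contact_force: [0.1, 1.2, 1.7]
grip_width: 92.0
finger_force: 0.0
[1.321 0.648 0.346 0.    2.147 1.363]
```

Now press outward past the reach limit.

```bash
python3 -m creep '[{"hand":1,"tx":0.06,"ty":0,"tz":0,"spin":0},{"hand":1,"tx":0.06,"ty":0,"tz":0,"spin":0},{"hand":1,"tx":0.06,"ty":0,"tz":0,"spin":0}]'; python3 -c "
from plant import get_obs;o=get_obs();print(o['joint_positions'].round(3))"
```

```text
time: 6.72
tool_pos: [86.0, 741.8, 431.3]
tcp_rot: [3.137, -0.065, 1.529]
contact_force: [0.5, 1.6, 0.5]
grip_width: 91.9
finger_force: 0.0
[1.35  0.886 0.038 0.008 2.153 1.397]
```

```bash
python3 -m creep '[{"hand":1,"tx":0.045,"ty":0,"tz":-0.04,"spin":0},{"hand":1,"tx":0.045,"ty":0,"tz":-0.04,"spin":0},{"hand":1,"tx":0.045,"ty":0,"tz":-0.04,"spin":0},{"hand":1,"tx":0.045,"ty":0,"tz":-0.04,"spin":0}]'; python3 -c "
from plant import get_obs;o=get_obs();print(o['joint_positions'].round(3))"
```

```text
time: 7.22
tool_pos: [74.5, 743.8, 497.3]
tcp_rot: [3.126, -0.218, 1.53]
contact_force: [-0.2, -0.5, 0.3]
grip_width: 92.0
finger_force: 0.0
[1.36  0.802 0.036 0.024 2.085 1.417]
```

```bash
for i in 1 2; do python3 -m creep '[{"hand":1,"tx":0.055,"ty":0,"tz":-0.03,"spin":0},{"hand":1,"tx":0.055,"ty":0,"tz":-0.03,"spin":0},{"hand":1,"tx":0.055,"ty":0,"tz":-0.03,"spin":0},{"hand":1,"tx":0.055,"ty":0,"tz":-0.03,"spin":0},{"hand":1,"tx":0.055,"ty":0,"tz":-0.03,"spin":0}]';done; python3 -c "
from plant import get_obs;o=get_obs();print(o['joint_positions'].round(3))"
```

```text
time: 7.85
tool_pos: [63.8, 773.3, 546.7]
tcp_rot: [3.116, -0.412, 1.534]
contact_force: [-0.2, -0.2, -0.8]
grip_width: 92.0
finger_force: 0.0
time: 8.48
tool_pos: [53.2, 771.4, 631.5]
tcp_rot: [3.105, -0.611, 1.541]
contact_force: [0.4, 0.3, 1.0]
grip_width: 91.5
finger_force: 0.0
[1.381 0.666 0.037 0.058 1.828 1.454]
```

```bash
python3 -m creep '[{"hand":1,"tx":0.055,"ty":0,"tz":-0.03,"spin":0},{"hand":1,"tx":0.055,"ty":0,"tz":-0.03,"spin":0},{"hand":1,"tx":0.055,"ty":0,"tz":-0.03,"spin":0},{"hand":1,"tx":0.055,"ty":0,"tz":-0.03,"spin":0}]'
cat >> h.py <<'E'
from scipy.spatial.transform import Rotation as Ro
def go(target):
    "tool-axis shift (m) taking the TCP to target (mm)"
    o=get_obs(); M=Ro.from_euler("xyz",o["tcp_rot"]).as_matrix()
    print("at",o["tool_pos"].round(1),o["tcp_rot"].round(3),"q",o["joint_positions"].round(2)); d=np.array(target)-o["tool_pos"]
    print("xyz axes\n",M.round(3),"\nshift",(M.T@d/1000).round(4),"rows>=",np.linalg.norm(d)/60)
E
python3 - <<'E'
from h import *
go([430,250,560]);go([400,-200,450])
E
```

```text
time: 8.98
tool_pos: [44.5, 748.1, 712.5]
tcp_rot: [3.096, -0.768, 1.55]
contact_force: [-0.3, 0.7, 0.4]
grip_width: 91.8
finger_force: 0.0
at [ 44.5 748.1 712.5] [ 3.096 -0.768  1.55 ] q [1.38 0.58 0.04 0.07 1.76 1.46]
xyz axes
 [[ 0.015  0.998  0.06 ]
 [ 0.719 -0.053  0.693]
 [ 0.695  0.033 -0.718]] 
shift [-0.4582  0.406  -0.2126] rows>= 10.800763837879659
at [ 44.5 748.1 712.5] [ 3.096 -0.768  1.55 ] q [1.38 0.58 0.04 0.07 1.76 1.46]
xyz axes
 [[ 0.015  0.998  0.06 ]
 [ 0.719 -0.053  0.693]
 [ 0.695  0.033 -0.718]] 
shift [-0.8586  0.3961 -0.4473] rows>= 17.433803042685057
```

```bash
for i in 1 2; do python3 -m creep '[{"hand":1,"tx":-0.0417,"ty":0.037,"tz":-0.0193,"spin":0},{"hand":1,"tx":-0.0417,"ty":0.037,"tz":-0.0193,"spin":0},{"hand":1,"tx":-0.0417,"ty":0.037,"tz":-0.0193,"spin":0},{"hand":1,"tx":-0.0417,"ty":0.037,"tz":-0.0193,"spin":0},{"hand":1,"tx":-0.0417,"ty":0.037,"tz":-0.0193,"spin":0}]'; done
python3 - <<'E'
from h import *
go([455,-200,400])
E
```

```text
time: 9.6
tool_pos: [208.7, 541.3, 652.4]
tcp_rot: [3.091, -0.767, 1.555]
contact_force: [1.6, 0.2, 1.1]
grip_width: 91.8
finger_force: 0.0
time: 10.22
tool_pos: [385.4, 315.3, 584.0]
tcp_rot: [3.09, -0.766, 1.555]
contact_force: [1.4, 1.9, -0.1]
grip_width: 91.7
finger_force: 0.0
at [385.4 315.3 584. ] [ 3.09  -0.766  1.555] q [ 0.08 -0.    1.26  0.76  1.69  0.28]
xyz axes
 [[ 0.011  0.998  0.062]
 [ 0.721 -0.051  0.691]
 [ 0.693  0.037 -0.72 ]] 
shift [-0.4981  0.0889 -0.2194] rows>= 9.192441466281938
```

```bash
for i in 1 2; do python3 -m creep '[{"hand":1,"tx":-0.0498,"ty":0.0089,"tz":-0.0219,"spin":0},{"hand":1,"tx":-0.0498,"ty":0.0089,"tz":-0.0219,"spin":0},{"hand":1,"tx":-0.0498,"ty":0.0089,"tz":-0.0219,"spin":0},{"hand":1,"tx":-0.0498,"ty":0.0089,"tz":-0.0219,"spin":0},{"hand":1,"tx":-0.0498,"ty":0.0089,"tz":-0.0219,"spin":0}]'; done
python3 - <<'E'
from h import *
s,t=snap("scene"),snap("top")
ct=blob(t,(15,120,140),(30,255,255),(415,210,460,255));cs=blob(s,(20,190,120),(30,255,255),(200,265,240,305)); print(ct[0],ct[1],cs[0],cs[1])
a=crop(t,412,208,50,50,7);b=crop(s,197,260,50,50,7); cv2.imwrite("pics/y2.png",np.hstack([a,b]))
go([457,-306,150])
E
```

```text
time: 10.85
tool_pos: [419.7, 57.9, 491.5]
tcp_rot: [3.09, -0.764, 1.555]
contact_force: [0.5, -0.1, -0.4]
grip_width: 91.4
finger_force: 0.0
time: 11.48
tool_pos: [454.8, -199.6, 399.4]
tcp_rot: [3.092, -0.763, 1.555]
contact_force: [0.5, -0.2, 0.1]
grip_width: 91.8
finger_force: 0.0
[438.23076923 224.11538462] [434 222   8   7  26] [221.17088608 286.33544304] [211 275  22  22 316]
at [ 454.9 -202.1  396.2] [ 3.098 -0.767  1.545] q [-0.88  0.45  1.17  0.58  2.05 -0.71]
xyz axes
 [[ 0.018  0.998  0.061]
 [ 0.72  -0.055  0.692]
 [ 0.694  0.031 -0.719]] 
shift [-2.455e-01  1.000e-04  1.054e-01] rows>= 4.4531093852740495
```

View pics/y2.png

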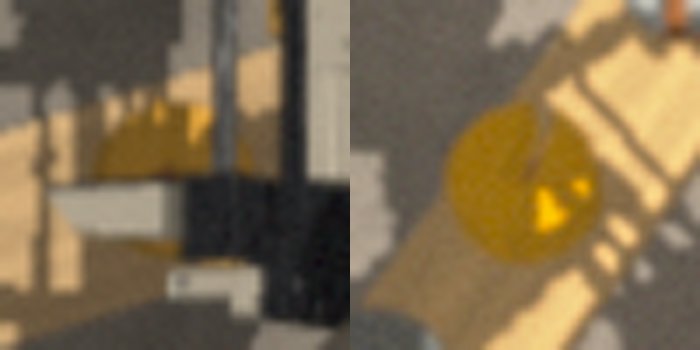

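```bash
python3 -m creep '[{"hand":1,"tx":-0.0491,"ty":0,"tz":0.0211,"spin":0},{"hand":1,"tx":-0.0491,"ty":0,"tz":0.0211,"spin":0},{"hand":1,"tx":-0.0491,"ty":0,"tz":0.0211,"spin":0},{"hand":1,"tx":-0.0491,"ty":0,"tz":0.0211,"spin":0},{"hand":1,"tx":-0.0491,"ty":0,"tz":0.0211,"spin":0}]'
python3 -m creep '[{"hand":1,"tx":0,"ty":0,"tz":0,"spin":0}]'
python3 - <<'E'
from h import *
go([457.3,-305.5,52.4])
E
```

```text
time: 12.2
tool_pos: [458.4, -302.7, 152.9]
tcp_rot: [3.091, -0.763, 1.555]
contact_force: [1.3, -0.5, 0.5]
grip_width: 91.7
finger_force: 0.0
time: 12.32
tool_pos: [457.2, -301.7, 151.0]
tcp_rot: [3.099, -0.769, 1.549]
contact_force: [-0.5, 1.3, 1.2]
grip_width: 91.5
finger_force: 0.0
at [ 457.2 -301.7  151. ] [ 3.099 -0.769  1.549] q [-0.98  0.78  1.27  0.46  1.73 -1.01]
xyz axes
 [[ 0.016  0.998  0.058]
 [ 0.718 -0.051  0.694]
 [ 0.696  0.031 -0.718]] 
shift [-0.0713 -0.0028  0.0681] rows>= 1.6443505037335955
```

```bash
python3 -m creep '[{"hand":1,"tx":-0.030,"ty":-0.0028,"tz":0.028,"spin":0},{"hand":1,"tx":-0.023,"ty":0,"tz":0.022,"spin":0},{"hand":1,"tx":-0.018,"ty":0,"tz":0.018,"spin":0},{"hand":1,"tx":0,"ty":0,"tz":0,"spin":0}]'
python3 - <<'E'
from h import *
go([457.3,-305.5,52.4])
s=snap("scene"); cv2.imwrite("pics/g.png",crop(s,150,210,130,120,5))
E
```

```text
time: 12.82
tool_pos: [458.6, -305.6, 55.5]
tcp_rot: [3.094, -0.766, 1.554]
contact_force: [0.4, 0.2, -0.4]
grip_width: 91.7
finger_force: 0.0
at [ 458.6 -305.6   55.5] [ 3.094 -0.766  1.554] q [-0.98  0.9   1.31  0.45  1.58 -1.09]
xyz axes
 [[ 0.012  0.998  0.059]
 [ 0.721 -0.05   0.691]
 [ 0.693  0.034 -0.72 ]] 
shift [-0.0021 -0.0014  0.0022] rows>= 0.055865161717268186
```

View pics/g.png

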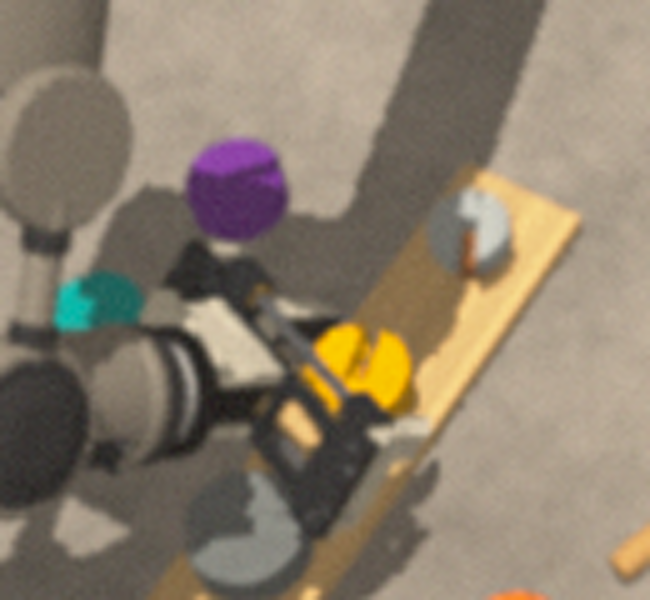

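The gripper straddles the yellow disc (360,370), with its body lying back clear of the grey mass at (250,530). Closing now.

```bash
python3 -m creep '[{"hand":1,"tx":-0.002,"ty":-0.001,"tz":0.002,"spin":0},{"hand":0,"tx":0,"ty":0,"tz":0,"spin":0},{"hand":0,"tx":0,"ty":0,"tz":0,"spin":0},{"hand":0,"tx":0,"ty":0,"tz":0,"spin":0},{"hand":0,"tx":0,"ty":0,"tz":0,"spin":0}]'
python3 -m creep '[{"hand":0,"tx":-0.0,"ty":0,"tz":0,"spin":0},{"hand":0,"tx":0.025,"ty":0.001,"tz":-0.026,"spin":0},{"hand":0,"tx":0.025,"ty":0.001,"tz":-0.026,"spin":0},{"hand":0,"tx":0.035,"ty":0.001,"tz":-0.036,"spin":0},{"hand":0,"tx":0.035,"ty":0.001,"tz":-0.036,"spin":0}]'
python3 - <<'E'
from h import *
S=np.array([447.5,122,102.]); m=np.array([-.5,.866,0])
go([455,-100,250])
E
```

```text
time: 13.5
tool_pos: [457.4, -306.3, 52.7]
tcp_rot: [3.094, -0.765, 1.554]
contact_force: [-2.0, -0.9, 0.8]
grip_width: 65.6
finger_force: 30.0
time: 14.12
tool_pos: [455.5, -305.5, 225.4]
tcp_rot: [3.095, -0.765, 1.553]
contact_force: [1.1, -1.0, -5.0]
grip_width: 65.4
finger_force: 30.0
at [ 455.5 -305.5  225.4] [ 3.095 -0.765  1.553] q [-0.98  0.7   1.19  0.47  1.86 -0.95]
xyz axes
 [[ 0.013  0.998  0.059]
 [ 0.721 -0.05   0.691]
 [ 0.692  0.034 -0.721]] 
shift [ 0.1653 -0.01    0.1242] rows>= 3.4498575288327378
```

```bash
python3 -m creep '[{"hand":0,"tx":0.043,"ty":0.001,"tz":0.0425,"spin":0},{"hand":0,"tx":0.043,"ty":0.001,"tz":0.0425,"spin":0},{"hand":0,"tx":0.043,"ty":0.001,"tz":0.0425,"spin":0},{"hand":0,"tx":0.043,"ty":0.001,"tz":0.0425,"spin":0},{"hand":0,"tx":0.043,"ty":0.001,"tz":0.0425,"spin":0}]'
python3 - <<'E'
from h import *
go([485,52,180])
E
```

```text
time: 14.75
tool_pos: [475.6, -2.2, 220.2]
tcp_rot: [3.094, -0.764, 1.553]
contact_force: [1.8, -0.2, -3.6]
grip_width: 65.2
finger_force: 30.0
at [475.6  -2.2 220.2] [ 3.094 -0.764  1.553] q [-0.59  0.42  1.73  0.66  1.46 -0.79]
xyz axes
 [[ 0.013  0.998  0.06 ]
 [ 0.722 -0.051  0.69 ]
 [ 0.692  0.034 -0.721]] 
shift [0.0114 0.0052 0.067 ] rows>= 1.1361121109854049
```

```bash
python3 -m creep '[{"hand":0,"tx":0.004,"ty":0.002,"tz":0.035,"spin":0},{"hand":0,"tx":0.007,"ty":0.003,"tz":0.032,"spin":0},{"hand":0,"tx":0,"ty":0,"tz":0,"spin":0}]'
python3 - <<'E'
from h import *
s,t=snap("scene"),snap("top"); o=get_obs();p=o["tool_pos"];print(p)
a=crop(t,255,195,80,80,5);b=crop(s,285,150,80,80,5); cv2.imwrite("pics/ins.png",np.hstack([a,b]))
# expected mass top centre
T=p+[0,1,-16.7+28]; print("exp top centre px",proj(t,T),proj(s,T),T)
ct=blob(t,(15,120,90),(32,255,255),(255,195,335,275));cs=blob(s,(15,150,90),(32,255,255),(285,150,365,260)); print(ct[:2],cs[:2])
E
```

```text
time: 15.12
tool_pos: [483.7, 51.9, 178.9]
tcp_rot: [3.098, -0.765, 1.553]
contact_force: [-0.3, -0.1, -4.0]
grip_width: 65.5
finger_force: 30.0
[484.92141656  49.89420376 180.15067493]
exp top centre px [317.8009242  216.49881367] [310.34026679 198.3823321 ] [484.92141656  50.89420376 191.45067493]
(array([317.68632708, 216.769437  ]), array([307, 206,  21,  23, 373], dtype=int32)) (array([318.24444444, 196.24444444]), array([315, 192,   7,  11,  45], dtype=int32))
```

View pics/ins.png

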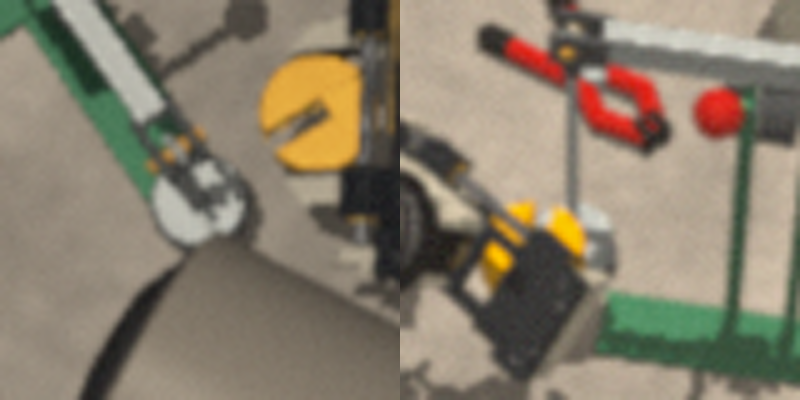

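Top crop: the disc centre is at (320,111) and the mouth at (265,135), so the mouth yaw is about 115°. The disc centre agrees with the TCP. Next I'll stage it beside the stem at insertion height.

Run:
```python
from h import *
go([474.7,67.2,124])
```

```text
at [484.9  49.9 180.2] [ 3.094 -0.764  1.554] q [-0.49  0.46  1.8   0.72  1.32 -0.8 ]
xyz axes
 [[ 0.012  0.998  0.059]
 [ 0.722 -0.049  0.69 ]
 [ 0.692  0.034 -0.721]] 
shift [-0.0265 -0.013   0.0518] rows>= 0.9939911461972362
```

```bash
python3 -m creep '[{"hand":0,"tx":-0.010,"ty":-0.005,"tz":0.020,"spin":0},{"hand":0,"tx":-0.010,"ty":-0.005,"tz":0.020,"spin":0},{"hand":0,"tx":-0.0065,"ty":-0.003,"tz":0.0118,"spin":0},{"hand":0,"tx":0,"ty":0,"tz":0,"spin":0}]'
python3 - <<'E'
from h import *
s,t=snap("scene"),snap("top"); o=get_obs();p=o["tool_pos"]
a=crop(t,265,195,66,66,6);b=crop(s,290,165,66,66,6); cv2.imwrite("pics/ins2.png",np.hstack([a,b]))
for P in (p+[0,0,11.3],[447.5,120.7,102],[447.5,120.7,135]): print(proj(t,P),proj(s,P))
go([447.5,120.7,124])
E
```

```text
time: 15.72
tool_pos: [474.7, 67.0, 124.0]
tcp_rot: [3.095, -0.765, 1.552]
contact_force: [-0.2, 0.9, -5.7]
grip_width: 65.0
finger_force: 30.0
[312.48405972 222.99105279] [312.12813587 204.49588127]
[294.29209967 234.27443131] [318.13811299 196.75638234]
[293.62942267 232.76539769] [318.10704572 190.56599407]
at [475.4  66.8 124.9] [ 3.092 -0.765  1.554] q [-0.46  0.53  1.89  0.77  1.19 -0.9 ]
xyz axes
 [[ 0.012  0.998  0.061]
 [ 0.722 -0.051  0.69 ]
 [ 0.692  0.036 -0.721]] 
shift [ 0.038  -0.0306  0.0362] rows>= 1.012338169854279
```

View pics/ins2.png

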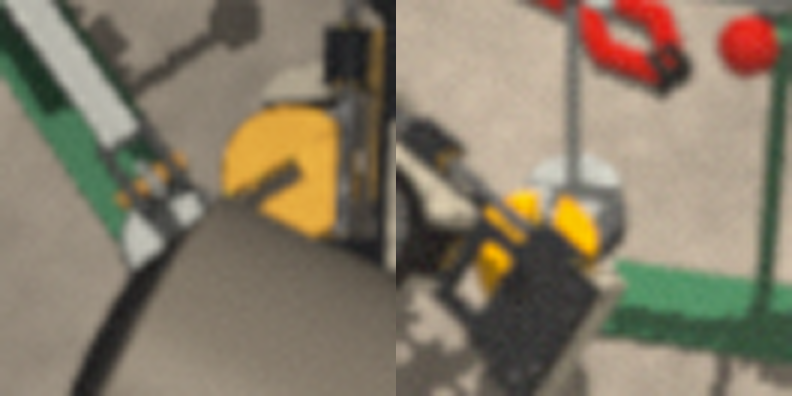

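```bash
python3 -m creep '[{"hand":0,"tx":0.0064,"ty":-0.005,"tz":0.006,"spin":0},{"hand":0,"tx":0.0064,"ty":-0.005,"tz":0.006,"spin":0},{"hand":0,"tx":0.0064,"ty":-0.005,"tz":0.006,"spin":0}]'
python3 -m creep '[{"hand":0,"tx":0.0064,"ty":-0.005,"tz":0.006,"spin":0},{"hand":0,"tx":0.0064,"ty":-0.005,"tz":0.006,"spin":0}]'
python3 - <<'E'
from h import *
s=snap("scene");p=get_obs()["tool_pos"]
cv2.imwrite("pics/ins3.png",crop(s,285,150,80,80,7))
print(get_obs()["contact_force"].round(1));go([447.5,120.7,124])
E
```

```text
time: 16.2
tool_pos: [460.7, 95.2, 124.4]
tcp_rot: [3.093, -0.765, 1.555]
contact_force: [0.8, 0.3, -4.8]
grip_width: 65.7
finger_force: 30.0
time: 16.45
tool_pos: [451.5, 113.2, 124.1]
tcp_rot: [3.094, -0.765, 1.554]
contact_force: [-0.8, 0.2, -5.1]
grip_width: 65.3
finger_force: 30.0
[-1.3  1.8 -4.8]
at [450.5 114.2 124.1] [ 3.095 -0.766  1.554] q [-0.39  0.49  1.98  0.82  1.12 -0.9 ]
xyz axes
 [[ 0.012  0.998  0.058]
 [ 0.721 -0.049  0.692]
 [ 0.693  0.033 -0.72 ]] 
shift [ 0.0046 -0.0034  0.0044] rows>= 0.11977419991437685
```

View pics/ins3.png

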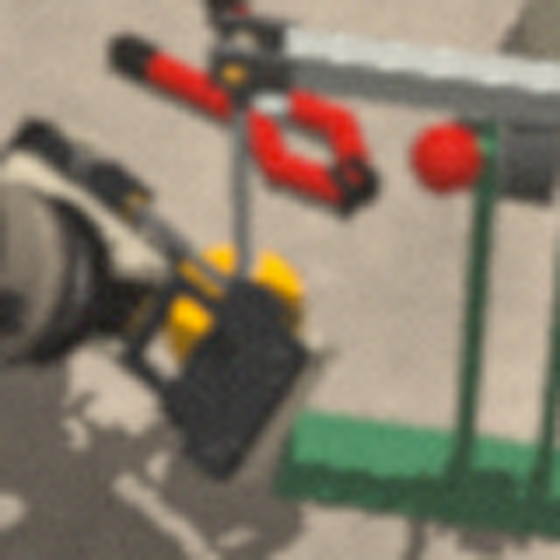

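```bash
python3 -m creep '[{"hand":0,"tx":0.004,"ty":-0.003,"tz":0.0038,"spin":0},{"hand":0,"tx":-0.0014,"ty":0,"tz":0.0014,"spin":0},{"hand":0,"tx":-0.0007,"ty":0,"tz":0.0007,"spin":0}]'; python3 -m creep '[{"hand":0,"tx":-0.0007,"ty":0,"tz":0.0007,"spin":0},{"hand":0,"tx":0,"ty":0,"tz":0,"spin":0}]'; python3 -m creep '[{"hand":0,"tx":-0.0007,"ty":0,"tz":0.0007,"spin":0},{"hand":0,"tx":0,"ty":0,"tz":0,"spin":0}]'
```

```text
time: 16.88
tool_pos: [449.5, 117.8, 120.8]
tcp_rot: [3.093, -0.765, 1.554]
contact_force: [0.3, -0.1, -5.0]
grip_width: 65.4
finger_force: 30.0
time: 17.12
tool_pos: [449.5, 117.8, 119.9]
tcp_rot: [3.094, -0.765, 1.554]
contact_force: [1.0, -0.8, -3.8]
grip_width: 65.6
finger_force: 30.0
time: 17.38
tool_pos: [449.4, 118.0, 118.9]
tcp_rot: [3.094, -0.765, 1.554]
contact_force: [1.4, -0.2, -4.7]
grip_width: 65.3
finger_force: 30.0
```

```bash
python3 -m creep '[{"hand":0,"tx":0.0012,"ty":-0.0012,"tz":0.0012,"spin":0},{"hand":0,"tx":-0.0007,"ty":0,"tz":0.0007,"spin":0},{"hand":0,"tx":0,"ty":0,"tz":0,"spin":0}]'; python3 -m creep '[{"hand":0,"tx":-0.0007,"ty":0,"tz":0.0007,"spin":0},{"hand":0,"tx":0,"ty":0,"tz":0,"spin":0}]'; python3 -m creep '[{"hand":0,"tx":-0.0007,"ty":0,"tz":0.0007,"spin":0},{"hand":0,"tx":0,"ty":0,"tz":0,"spin":0}]'
```

```text
time: 17.75
tool_pos: [448.5, 120.0, 118.5]
tcp_rot: [3.093, -0.766, 1.555]
contact_force: [-1.6, -0.2, 1.9]
grip_width: 65.7
finger_force: 30.0
time: 18.0
tool_pos: [448.8, 120.2, 118.3]
tcp_rot: [3.091, -0.767, 1.556]
contact_force: [-0.9, 0.5, 10.3]
grip_width: 65.3
finger_force: 30.0
time: 18.25
tool_pos: [449.0, 120.4, 117.9]
tcp_rot: [3.09, -0.768, 1.556]
contact_force: [-2.6, 0.7, 14.2]
grip_width: 65.7
finger_force: 30.0
```

```bash
python3 -m creep '[{"hand":0,"tx":0.0007,"ty":0,"tz":-0.0007,"spin":0},{"hand":0.85,"tx":0,"ty":0,"tz":0,"spin":0},{"hand":1,"tx":0,"ty":0,"tz":0,"spin":0},{"hand":1,"tx":0,"ty":0,"tz":0,"spin":0},{"hand":1,"tx":0,"ty":0,"tz":0,"spin":0}]'; python3 -m creep '[{"hand":1,"tx":0,"ty":0,"tz":-0.01,"spin":0},{"hand":1,"tx":0,"ty":0,"tz":-0.02,"spin":0},{"hand":1,"tx":0,"ty":0,"tz":-0.04,"spin":0},{"hand":1,"tx":0,"ty":0,"tz":-0.06,"spin":0},{"hand":1,"tx":0,"ty":0,"tz":-0.06,"spin":0}]'
python3 - <<'E'
from h import *
s,t=snap("scene"),snap("top")
a=crop(t,270,205,50,50,8);b=crop(s,295,165,50,50,8); cv2.imwrite("pics/rel.png",np.hstack([a,b]))
for P in ([447.5,120.7,130],[447.5,120.7,102]): print(proj(t,P),proj(s,P))
go([447.5,120.7,124])
E
```

```text
time: 18.88
tool_pos: [448.4, 119.6, 116.8]
tcp_rot: [3.094, -0.765, 1.554]
contact_force: [-0.1, 0.2, -1.1]
grip_width: 91.3
finger_force: 0.0
time: 19.5
tool_pos: [436.4, -13.1, 255.6]
tcp_rot: [3.094, -0.764, 1.553]
contact_force: [1.6, 0.2, -0.1]
grip_width: 91.8
finger_force: 0.0
[293.73176664 232.99846079] [318.11182241 191.5164185 ]
[294.29209967 234.27443131] [318.13811299 196.75638234]
at [438.7 -15.9 257.5] [ 3.084 -0.759  1.557] q [-0.65  0.32  1.76  0.63  1.54 -0.8 ]
xyz axes
 [[ 0.01   0.998  0.067]
 [ 0.725 -0.054  0.686]
 [ 0.688  0.042 -0.724]] 
shift [ 0.0074 -0.0041  0.191 ] rows>= 3.1865424782340876
```

View pics/rel.png

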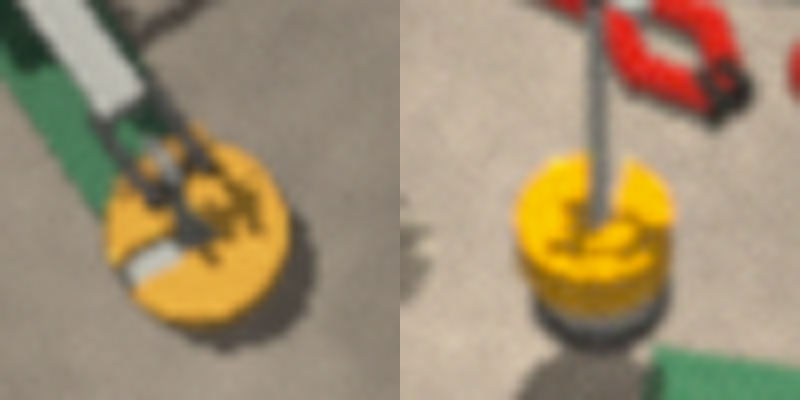

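The yellow disc now sits centred on the seat with its slot at a yaw of about 123° and solid steel showing through it, and it's let go. Next is the handle.

Run:
```python
from h import *
W=[[438.7,-15.9,257.5],[560,50,400],[571,114,378],[571,116,366],[585.5,96,323.5],[589,91,287.6],[587,94,260.4],[582.5,100,238]]
M=Ro.from_euler("xyz",[3.094,-.765,1.554]).as_matrix()
for a,b in zip(W,W[1:]): print(b,(M.T@(np.subtract(b,a)))/1000)
```

```text
[560, 50, 400] [ 0.14768859  0.12269248 -0.04997386]
[571, 114, 378] [0.03105942 0.00704286 0.06071829]
[571, 116, 366] [-0.00686788 -0.00051127  0.0100285 ]
[585.5, 96, 323.5] [-0.04368275  0.01400932  0.01766511]
[589, 91, 287.6] [-0.02842608  0.00251013  0.02262117]
[587, 94, 260.4] [-0.0166974  -0.003079    0.02155358]
[582.5, 100, 238] [-0.01123967 -0.00555885  0.02001947]
```

```bash
python3 -m creep '[{"hand":0,"tx":0,"ty":0,"tz":0,"spin":0}]'
python3 - <<'E'
from h import *
go([560,50,400])
E
```

```text
time: 19.73
tool_pos: [436.7, -11.9, 253.9]
tcp_rot: [3.093, -0.764, 1.553]
contact_force: [0.4, -0.1, -0.2]
grip_width: 85.9
finger_force: 0.0
at [436.7 -11.9 253.9] [ 3.093 -0.764  1.553] q [-0.65  0.32  1.77  0.63  1.53 -0.8 ]
xyz axes
 [[ 0.013  0.998  0.06 ]
 [ 0.722 -0.051  0.69 ]
 [ 0.692  0.035 -0.721]] 
shift [ 0.1474  0.1249 -0.0552] rows>= 3.3486464624313594
```

```bash
python3 -m creep '[{"hand":0,"tx":0.0368,"ty":0.0312,"tz":-0.0138,"spin":0},{"hand":0,"tx":0.0368,"ty":0.0312,"tz":-0.0138,"spin":0},{"hand":0,"tx":0.0368,"ty":0.0312,"tz":-0.0138,"spin":0},{"hand":0,"tx":0.0368,"ty":0.0312,"tz":-0.0138,"spin":0},{"hand":0,"tx":0,"ty":0,"tz":0,"spin":0}]';python3 -m creep '[{"hand":0,"tx":0.0155,"ty":0.0035,"tz":0.0303,"spin":0},{"hand":0,"tx":0.0155,"ty":0.0035,"tz":0.0303,"spin":0},{"hand":0,"tx":0,"ty":0,"tz":0,"spin":0}]'
python3 - <<'E'
from h import *
go([571,116,366])
E
```

```text
time: 20.35
tool_pos: [561.0, 52.4, 400.6]
tcp_rot: [3.09, -0.765, 1.56]
contact_force: [-0.5, -1.3, -0.1]
grip_width: 36.1
finger_force: 0.0
time: 20.72
tool_pos: [569.3, 116.3, 375.2]
tcp_rot: [3.102, -0.766, 1.552]
contact_force: [-0.4, 0.4, -0.5]
grip_width: 6.3
finger_force: 0.0
at [569.3 116.3 375.2] [ 3.102 -0.766  1.552] q [-0.31  0.38  1.33  0.74  1.63 -0.3 ]
xyz axes
 [[ 0.014  0.998  0.053]
 [ 0.72  -0.047  0.692]
 [ 0.693  0.029 -0.72 ]] 
shift [-0.0066  0.0014  0.0065] rows>= 0.15611565942072334
```

Now push down along the ball's arc.

```bash
python3 -m creep '[{"hand":0,"tx":-0.0066,"ty":0.0014,"tz":0.0065,"spin":0},{"hand":0,"tx":-0.0146,"ty":0.0047,"tz":0.0059,"spin":0},{"hand":0,"tx":-0.0146,"ty":0.0047,"tz":0.0059,"spin":0},{"hand":0,"tx":-0.0146,"ty":0.0047,"tz":0.0059,"spin":0}]'; python3 -m creep '[{"hand":0,"tx":-0.0095,"ty":0.0008,"tz":0.0075,"spin":0},{"hand":0,"tx":-0.0095,"ty":0.0008,"tz":0.0075,"spin":0},{"hand":0,"tx":-0.0095,"ty":0.0008,"tz":0.0075,"spin":0}]';  python3 - <<'E'
from h import *
t=snap("top");s=snap("scene"); ct=blob(t,(0,170,80),(6,255,255),(275,150,320,210)); cs=blob(s,(0,170,80),(6,255,255),(330,160,375,215));print(ct[:2],cs[:2],tri(t,ct[0],s,cs[0]))
go([587,94,260.4])
E
```

```text
time: 21.22
tool_pos: [589.3, 90.6, 326.0]
tcp_rot: [3.087, -0.763, 1.554]
contact_force: [2.9, -6.9, 5.5]
grip_width: 0.7
finger_force: 4.4
time: 21.6
tool_pos: [595.6, 82.1, 290.1]
tcp_rot: [3.078, -0.757, 1.554]
contact_force: [11.6, -18.2, 4.6]
grip_width: 0.6
finger_force: 9.7
(array([300.83333333, 175.5       ]), array([298, 172,   8,   7,  30], dtype=int32)) (array([333.03030303, 168.15151515]), array([330, 165,   7,   8,  33], dtype=int32)) (array([553.62565653,  85.0633604 , 364.85988599]), np.float64(13.130817166448647))
at [594.4  83.  288.9] [ 3.085 -0.76   1.551] q [-0.35  0.48  1.4   0.74  1.5  -0.45]
xyz axes
 [[ 0.015  0.997  0.07 ]
 [ 0.725 -0.059  0.686]
 [ 0.689  0.041 -0.724]] 
shift [-0.0118 -0.0092  0.0276] rows>= 0.5237381411703996
```

Run:
```python
from h import *
t,s=load("top"),load("scene")
cv2.imwrite("pics/h1.png",np.hstack([crop(t,265,150,60,80,6),crop(s,310,130,70,80,6)]))
p=get_obs()["tool_pos"];print(proj(t,p),proj(s,p))
```

```text
[305.03559161 168.99695735] [344.34670661 193.04391821]
```

View pics/h1.png

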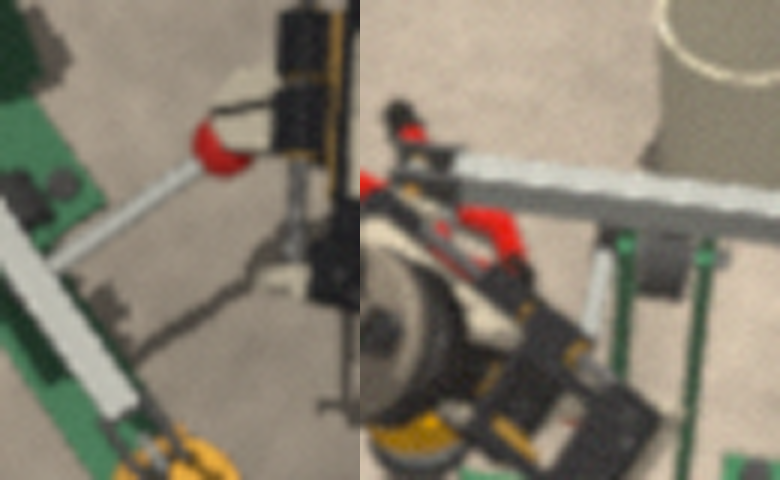

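```bash
python3 -m creep '[{"hand":0,"tx":0.0138,"ty":-0.001,"tz":-0.0144,"spin":0},{"hand":0,"tx":0.0207,"ty":0,"tz":-0.0216,"spin":0},{"hand":0,"tx":0,"ty":0,"tz":0,"spin":0}]'
python3 - <<'E'
from h import *
t,s=snap("top"),snap("scene")
ct=blob(t,(0,170,60),(6,255,255),(285,160,320,200));print(ct[:2])
e=np.array([np.sin(.627),-np.cos(.627)]); 
for q in ((301.9,174.1),ct[0]):
    for th in(10,0,-10):
        z=256+105*np.sin(np.radians(th)); P=onz(t,q,z); print(q,th,P.round(1),"expect",(np.array([527.7,178.8])+105*np.cos(np.radians(th))*e).round(1))
go([0,0,0])
E
```

```text
time: 22.08
tool_pos: [588.5, 88.1, 342.3]
tcp_rot: [3.087, -0.764, 1.558]
contact_force: [-0.4, -0.1, 0.0]
grip_width: 0.5
finger_force: 0.0
(array([301.7027027 , 175.67567568]), array([298, 173,   9,   6,  37], dtype=int32))
(301.9, 174.1) 10 [584.5  91.8 274.2] expect [588.4  95.1]
(301.9, 174.1) 0 [589.2  92.6 256. ] expect [589.3  93.8]
(301.9, 174.1) -10 [593.9  93.4 237.8] expect [588.4  95.1]
[301.7027027  175.67567568] 10 [580.2  92.3 274.2] expect [588.4  95.1]
[301.7027027  175.67567568] 0 [584.8  93.1 256. ] expect [589.3  93.8]
[301.7027027  175.67567568] -10 [589.5  93.9 237.8] expect [588.4  95.1]
at [587.8  88.4 339.8] [ 3.094 -0.765  1.554] q [-0.34  0.44  1.34  0.74  1.6  -0.37]
xyz axes
 [[ 0.012  0.998  0.059]
 [ 0.722 -0.05   0.69 ]
 [ 0.692  0.034 -0.721]] 
shift [-0.3062 -0.594   0.149 ] rows>= 11.411006938243869
```

Run:
```python
from h import *
W=[[587.8,88.4,339.8],[585,97,292],[583.5,99,262],[579.5,106,236]]
M=Ro.from_euler("xyz",[3.094,-.765,1.554]).as_matrix()
for a,b in zip(W,W[1:]): print(b,((M.T@(np.subtract(b,a)))/1000).round(4))
```

```text
[585, 97, 292] [-0.0269 -0.0049  0.0402]
[583.5, 99, 262] [-0.0194 -0.0026  0.0229]
[579.5, 106, 236] [-0.013  -0.0052  0.0233]
```

```bash
python3 -m creep '[{"hand":0,"tx":-0.0135,"ty":-0.0025,"tz":0.0201,"spin":0},{"hand":0,"tx":-0.0135,"ty":-0.0025,"tz":0.0201,"spin":0},{"hand":0,"tx":-0.0065,"ty":-0.0009,"tz":0.0076,"spin":0},{"hand":0,"tx":-0.0065,"ty":-0.0009,"tz":0.0076,"spin":0}]'; python3 -m creep '[{"hand":0,"tx":-0.0065,"ty":-0.0009,"tz":0.0076,"spin":0},{"hand":0,"tx":-0.0043,"ty":-0.0017,"tz":0.0078,"spin":0}]'; python3 -m creep '[{"hand":0,"tx":-0.0043,"ty":-0.0017,"tz":0.0078,"spin":0},{"hand":0,"tx":-0.0043,"ty":-0.0017,"tz":0.0078,"spin":0}]'
```

```text
time: 22.68
tool_pos: [584.1, 98.4, 271.8]
tcp_rot: [3.094, -0.765, 1.554]
contact_force: [-1.0, -0.0, 1.5]
grip_width: 0.6
finger_force: 0.6
time: 22.92
tool_pos: [582.5, 101.2, 253.2]
tcp_rot: [3.093, -0.765, 1.554]
contact_force: [-0.5, -0.3, 1.2]
grip_width: 0.1
finger_force: 0.6
time: 23.18
tool_pos: [580.4, 106.5, 237.6]
tcp_rot: [3.089, -0.767, 1.556]
contact_force: [-2.0, -7.8, 32.0]
grip_width: 0.7
finger_force: 13.0
```

```bash
python3 -m creep '[{"hand":0,"tx":0.0207,"ty":0,"tz":-0.0216,"spin":0},{"hand":0,"tx":0.02,"ty":0,"tz":-0.04,"spin":0},{"hand":0,"tx":0,"ty":0,"tz":-0.06,"spin":0},{"hand":0,"tx":0,"ty":0,"tz":-0.06,"spin":0},{"hand":0,"tx":0,"ty":0,"tz":-0.06,"spin":0}]'
python3 - <<'E'
from h import *
t,s=snap("top"),snap("scene")
ct=blob(t,(0,170,60),(6,255,255),(280,160,320,200));cs=blob(s,(0,170,60),(6,255,255),(335,165,375,230));print(ct[:2],cs[:2],tri(t,ct[0],s,cs[0]))
e=np.array([np.sin(.627),-np.cos(.627)])
for th in(-15,-20,-27):
    P=[*(np.array([527.7,178.8])+105*np.cos(np.radians(th))*e),256+105*np.sin(np.radians(th))]; print(th,np.round(P),proj(t,P),proj(s,P))
a=crop(t,265,155,65,100,6)[:,:];b=crop(s,300,145,65,100,6); cv2.imwrite("pics/fin.png",np.hstack([a,b])[:600,:800])
E
```

```text
time: 23.8
tool_pos: [565.3, -32.3, 439.6]
tcp_rot: [3.094, -0.765, 1.554]
contact_force: [1.7, 0.7, -0.3]
grip_width: 0.2
finger_force: 0.0
(array([299.98214286, 180.85714286]), array([296, 177,   9,   9,  56], dtype=int32)) (array([345.9245283 , 203.01886792]), array([342, 200,   9,   8,  53], dtype=int32)) (array([583.0417585, 101.966794 , 212.027679 ]), np.float64(5.612983275485646))
-15 [587.  97. 229.] [300.81974436 177.29744077] [345.01323824 201.62788092]
-20 [586.  99. 220.] [300.14546768 178.64732274] [345.02623229 202.66920126]
-27 [583. 103. 208.] [298.83798743 180.72959648] [345.10754557 203.68540349]
```

View pics/fin.png

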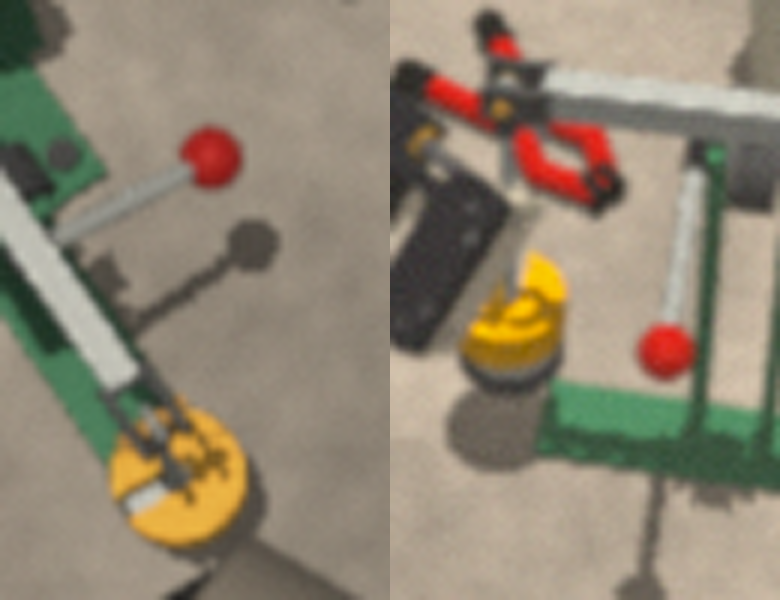

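The ball is fully down at z about 210, which agrees with −27°. Both masses are still seated and the gripper is clear. I'll let the hanger settle and hand in.

```bash
python3 -m creep '[{"hand":0,"tx":0,"ty":0,"tz":-0.05,"spin":0},{"hand":0,"tx":0,"ty":0,"tz":0,"spin":0},{"hand":0,"tx":0,"ty":0,"tz":0,"spin":0},{"hand":0,"tx":0,"ty":0,"tz":0,"spin":0},{"hand":0,"tx":0,"ty":0,"tz":0,"spin":0}]' && python3 -m creep '[{"hand":0,"tx":0,"ty":0,"tz":0,"spin":0},{"hand":0,"tx":0,"ty":0,"tz":0,"spin":0},{"hand":0,"tx":0,"ty":0,"tz":0,"spin":0},{"hand":0,"tx":0,"ty":0,"tz":0,"spin":0},{"hand":0,"tx":0,"ty":0,"tz":0,"spin":0}]' && python3 -c "
from plant import close_job;print(close_job())"
```

```text
time: 24.52
tool_pos: [562.8, -65.1, 474.0]
tcp_rot: [3.095, -0.766, 1.554]
contact_force: [-0.7, 0.3, 0.4]
grip_width: 0.4
finger_force: 0.0
time: 25.15
tool_pos: [562.8, -66.0, 474.6]
tcp_rot: [3.093, -0.765, 1.554]
contact_force: [0.3, 0.5, 0.5]
grip_width: 0.2
finger_force: 0.0
the job is handed in; nothing more can be done
None
```

The job is handed in at about 25 s (no verdict came back): the yellow mass is let go on the steel mass round the stem, its slot about 80° from my estimate of the partly shadowed steel slot, and the arrest handle is fully down with both masses still on the hanger.

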